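# Set up the strap pressing board: bed the stone under its lip, bring the roller to the line

### The job

Get the pressing board ready for glued straps: fit the stone block into its pocket by tucking one end under the steel lip first and then lowering the other end, until it lies flat on the pocket floor. Then roll the metal roller along the board, without lifting it off, until it rests centred over the ruled black line and parallel to it; do not let it run past the line. Leave the mug, tape and hammer where they are.

Things in the scene. Friction and masses are not known exactly. Their poses are not given: they have to be found in the camera images.
- block_center (a point): Centre of the loose stone block (plain marble, 120 x 50 x 30 mm, about 0.5 kg), which starts flat on the bench beside the board, on either side. x runs along its 120 mm length, y across its 50 mm width, z up through its 30 mm thickness. Its two ends are alike: either may go under the lip.
- board: Plywood pressing board, 170 x 340 x 18 mm, screwed to the bench; it carries the pocket near its +y end and the ruled line. Origin on the bench, 10 mm from its middle towards +y; axes parallel to those of the pocket and line. Its deck is 18 mm above the bench.
- pocket (a point): Centre of the pocket's floor, which is the board's deck. x: along its length, away from the lip; y: across, away from the ruled line; z up. 125 mm long, 53 mm wide. The -x end wall is tall and carries the lip; the +x wall is 8 mm high. Each side has two cheeks 8 mm high, one at each end; the middle 68 mm of each side is open for fingers. Walls and cheeks are 12 mm thick.
- lip (a point): Middle of the free edge of the steel lip, at its underside, 34 mm above the pocket's floor. Axes as the pocket's. The lip is 6 mm thick and covers the last 9 mm of the pocket's length at its -x end, so the block must go in tilted, that end first.
- line (a point): Middle of the ruled black line on the deck, 120 mm from the pocket's centre. x: along the line (160 mm long, 3 mm wide, parallel to the pocket's x); y: across it, towards the pocket; z up. The deck is bare from here to its end 150 mm away on the -y side, where the roller starts.
- roller_center (a point): Centre of the loose aluminium roller, a cylinder 40 mm in diameter with its surface 100 mm long, plus thin end stubs of 8 mm each; 0.3 kg. x is its axis, roughly parallel to the line; y and z turn as it rolls. It lies on the deck 70 to 105 mm on the -y side of the line. It rolls easily but stops within a few mm when pushed slowly and let go.
- mug: White mug, 80 mm in diameter, 85 mm high, standing on the bench on the other side of the board from the block; origin at the centre of its underside. Leave alone.
- tape: Roll of pale tape lying flat, 100 mm in diameter, 25 mm high; origin at the centre of its underside. Leave alone.
- hammer: Hammer lying on the bench, at the board's right-hand (-y) end; origin under its middle. Leave alone.
Mind the look-alikes: they are no part of the job. Leave any blue or red look-alike of the part that bears block_center alone.

How it is judged (in metres and radians):
On the way, in this order (a step that is already met when the one before it is completed fails the run):
1. the block lies flat in the pocket, under the lip (x of block_center in the frame of pocket between -0.004 and 0.004 m and y of block_center in the frame of pocket between -0.003 and 0.003 m and z of block_center in the frame of pocket between 0.012 and 0.0175 m and angle between block_center's own z axis and vertical below 0.03 rad and angle between the x axis of block_center and the x axis of pocket, either way round below 0.08 rad), for 0.2 s.
2. the roller lies over the line (y of roller_center in the frame of line between -0.012 and 0.012 m and x of roller_center in the frame of line between -0.03 and 0.03 m and z of roller_center in the frame of line below 0.023 m and angle between the x axis of roller_center and the x axis of line, either way round below 0.2 rad), for 0.2 s.
At the end, for the whole second after the job is handed in: The block lies flat on the pocket floor (within 2.5 mm in height and 0.03 rad of level), inside the walls and under the lip; the roller lies on the deck with its centre within 12 mm of the line across it and within 30 mm of the line's middle along it, parallel within 0.2 rad; both at rest (all of step 1 and all of step 2 and linear speed of each of block, roller below 0.01 m/s); the robot touches nothing.
It fails at once if the roller ran past the line (its centre more than 15 mm beyond) (y of roller_center in the frame of line above 0.015 m).
It fails at once if the roller was lifted off or fell off the board (more than 8 mm) (z of roller_center in the frame of line above 0.028 m or z of roller_center in the frame of line below 0.012 m).
It fails at once if the mug, tape or hammer was moved more than 20 mm (distance of any of mug, tape, hammer from where it was at the start of the episode above 0.02 m).
It also fails if it takes over 72 s, if anything falls off the work surface, if the arm or the gripper's body presses on something with over 40 N, if the wrist force passes 120 N, or if a joint passes its speed limit or range.

### The arm

A 6-joint arm with a two-finger parallel gripper is mounted at the origin on the work surface. World frame = base frame: x ahead of the robot, y to its left, z up, the work surface at z = 0. Lengths are in m, angles in degrees, forces in N, time in s.
With the tool pointing down it reaches from about 0.3 to 0.95 m from the base axis. Payload 3.1 kg.
Tool frame: the origin (TCP) lies midway between the tips of the shut fingers; the grasp point (between the pads) lies 19 mm behind it; z points along the fingers, y is the line along which they close (so a half turn about z gives the same grasp; the last joint's range is limited). The gripper opens to 85 mm and grips with 20 to 120 N. Pads are 22 mm wide; open, the fingers measure 114 mm over their backs; the gripper's body (76 mm by 85 mm) begins 54 mm behind the grasp point. The pads swing forward as they close: fully open they stand 13 mm farther back than shut.
Start: joints at [-73.608, 17.653, 93.61, -0, 68.738, -3.994], TCP at [0.218, -0.586, 0.231] pointing down, gripper open.
Joint ranges: [-175.34, 175.34], [-45.06, 112.39], [2.9, 150.54], [-68.45, 248.45], [3.09, 151.38], [-168.51, 168.51]. Speed limits (degrees/s): [159.86, 159.86, 180, 180, 180, 180].

### API

Orientations are given as a 3x3 rotation matrix whose columns are the frame's x, y, z axes.
In Python, from station import sense, camera, get_calibration, hand_in gives the robot as it stands.
- The arm moves only by the tool carry_out, never from a script. Its argument "moves" is a list of rows, each a list of 3 entries, a list of its own where there are three numbers: the opening, from 0 (shut) to 1 (fully open), then the shift along the world's x, y, z in mm, then the turn about the world's z in rad. A call has 1 to 10 rows; each row is the pose to reach, as a shift and turn from the pose commanded when the call began; what a row does not reach only later rows make up. A row lasts 1/12 s, in which the tool goes at most 41.7 mm and 7.16 degrees, less where a joint would pass 70% of its speed; a pose out of reach is approached as far as the arm can. A call with a gripper value outside its range is refused whole. The fingers move at their own pace and stop on an object; the grip force is fixed at half the most. Time passes only in rows, so rows that repeat a pose let the fingers close. It gives the time, the measured TCP pose, the force, the opening and the grip force at its end, in the units of the state.
- sense(): the state, without advancing time (a new reading comes with each control period).
- camera(name): name is "scene" or "top" or "wrist"; returns (picture, depth): 400x640x3 uint8, blue, green, red; 400x640 float32, m along the optical axis (not along the pixel's ray), 0 where there is no reading.
- get_calibration(name): a dict with "mtx" (3x3 intrinsics, pixels), "distortion" ([k1, k2, p1, p2, k3] as OpenCV has them; the pictures are not rectified), "position" and "rotation" of the camera in the world. Camera axes: x right, y down, z forward; pixel columns grow to the right and rows downward; lengths in m; the calibration is good to about 2 mm. A picture is of the moment at which its call begins: read the wrist's pose just before it. get_calibration takes no time and is no camera call; for the wrist camera it gives the pose at the moment of the call.
- hand_in(): hands the job in; it is judged then, once.
The state is a dict: "time": time; "joint_pos": joint angles; "qd": joint speeds; "joint_torque": joint torques, N m; "ee_pos": TCP position; "tcp_rot": TCP orientation; "contact_force": force on the tool from outside, world axes, zero at the start; "wrist_torque": the same for the moment, N m; "opening": finger opening in m; "grasp_force": force on a finger pad.
Only numpy, scipy, OpenCV 4.12 (cv2) and the standard library are available. Lean on these libraries where they do the work, as an engineer would, in place of code of your own. Each camera call takes 0.05 s, during which the arm holds its last target. There are 200 camera calls.

## Working session

There is one attempt and no reset: what is moved stays moved. The work goes in short steps, Python scripts to look and compute and a tool call to move; the robot and the scene stay as the last step left them, time stands still between calls to the robot, and variables do not carry over. Pictures are saved under pics/ and viewed, at most 10 in all, crops included, and the job is handed in when it is done.

Besides the shell and the picture viewer there is one more tool, called after "Call:" as name(argument=value, ...) on one line, values as JSON. carry_out: Moves the arm, as the interface text tells. Its arguments: {"type":"object","properties":{"moves":{"type":"array","items":{"type":"array"}}},"required":["moves"]}

```bash
ls; mkdir -p pics
cat > h.py <<'E'
import numpy as np, cv2, pickle
from station import *
def snap(n):
    c=get_calibration(n); im,d=camera(n); pickle.dump((c,im,d),open(f'{n}.pkl','wb')); return c,im,d
def load(n): return pickle.load(open(f'{n}.pkl','rb'))
def ray(c,px):
    p=cv2.undistortPoints(np.array(px,float).reshape(-1,1,2),np.array(c['mtx'],float),np.array(c['distortion'],float)).reshape(-1,2)
    return np.c_[p,np.ones(len(p))]@np.array(c['rotation']).T, np.array(c['position'])
def atz(c,px,z):
    r,o=ray(c,px); z=np.broadcast_to(z,len(r)); return o+r*((z-o[2])/r[:,2])[:,None]
def xyz(c,d):
    h,w=d.shape; u=np.stack(np.meshgrid(np.arange(w),np.arange(h)),-1).reshape(-1,2)
    r,o=ray(c,u); return (o+r*d.reshape(-1,1)).reshape(h,w,3)
E
python3 - <<'E'
from h import *
for n in('top','scene'):
    c,im,d=snap(n); cv2.imwrite(f'pics/{n}0.png',im); print(n,c['position'],np.round(c['mtx'],1).tolist(),np.round(c['rotation'],3).tolist())
E
```

```text
pics
top [ 0.35882459 -0.07462681  1.39039256] [[500.1, 0.0, 315.6], [0.0, 500.1, 203.6], [0.0, 0.0, 1.0]] [[-0.027, -0.992, 0.127], [-1.0, 0.027, 0.001], [-0.004, -0.127, -0.992]]
scene [1.1196279  0.25417982 0.97159256] [[376.9, 0.0, 323.1], [0.0, 376.9, 192.3], [0.0, 0.0, 1.0]] [[-0.493, 0.706, -0.508], [0.87, 0.401, -0.287], [0.001, -0.583, -0.812]]
```

View pics/top0.png

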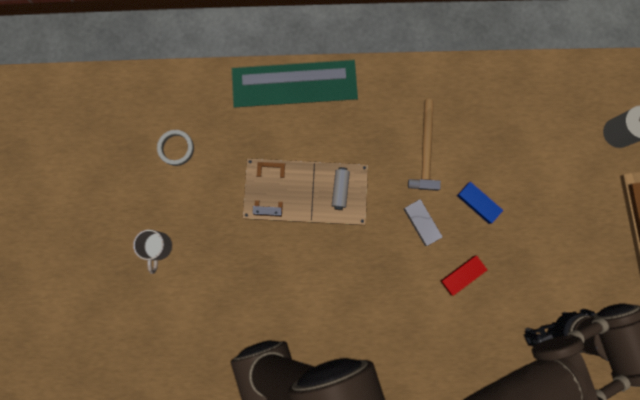

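View pics/scene0.png

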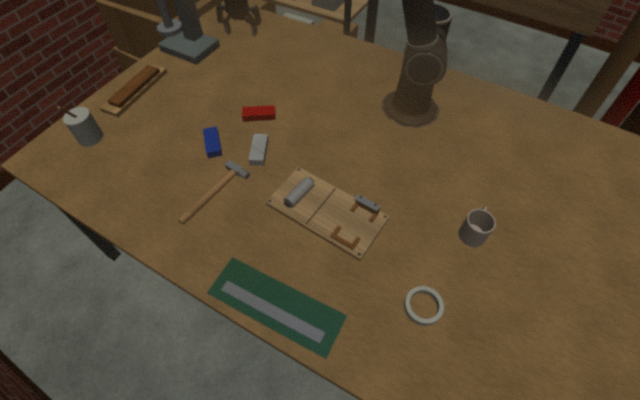

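Run:
```python
from h import *
c,im,d=load('top')
a=cv2.resize(im[150:235,235:385],None,fx=5,fy=5,interpolation=cv2.INTER_CUBIC)
cv2.imwrite('pics/c1.png',cv2.convertScaleAbs(a,alpha=1.6))
b=cv2.resize(im[170:260,385:515],None,fx=6,fy=6,interpolation=cv2.INTER_CUBIC)
cv2.imwrite('pics/c2.png',cv2.convertScaleAbs(b,alpha=1.6))
P=xyz(c,d)
for p in((423,222),(341,188),(280,195),(300,195),(267,211),(330,300)): print(p,np.round(P[p[1],p[0]],4))
```

```text
(423, 222) [ 0.4747 -0.3667  0.0229]
(341, 188) [ 0.5689 -0.1427  0.0627]
(280, 195) [0.5607 0.0247 0.0194]
(300, 195) [ 0.5593 -0.0307  0.0187]
(267, 211) [0.512  0.057  0.0631]
(330, 300) [ 2.694e-01 -1.056e-01  2.000e-04]
```

View pics/c1.png

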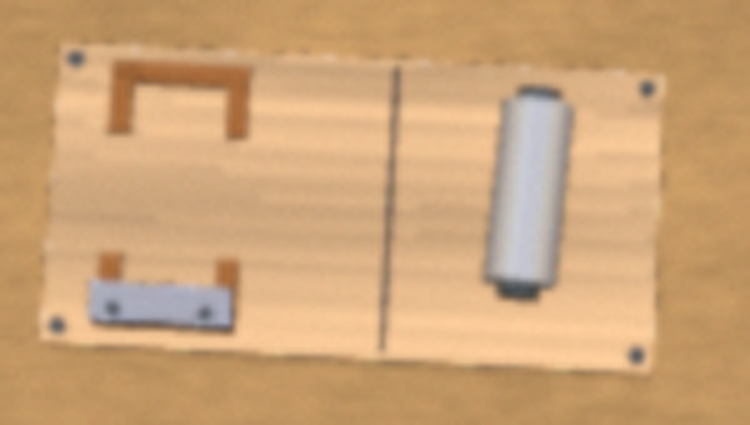

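View pics/c2.png

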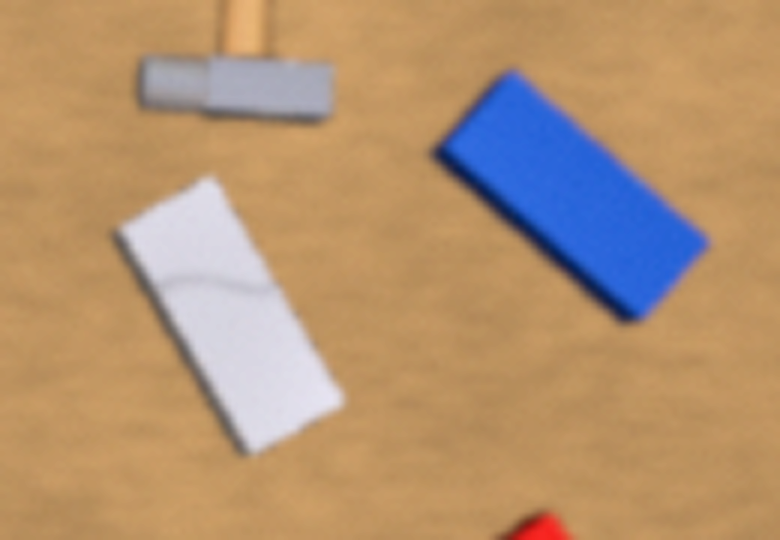

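Run:
```python
from h import *
c,im,d=load('top')
f1=lambda L:[(235+(u+.5)/5-.5,150+(v+.5)/5-.5) for u,v in L]
f2=lambda L:[(385+(u+.5)/6-.5,170+(v+.5)/6-.5) for u,v in L]
def rep(n,p):
    print(n,np.round(p*1000,1).tolist(),'mean',np.round(p.mean(0)*1000,1)); return p
b=rep('block',atz(c,f2([(120,230),(212,178),(345,402),(250,454)]),.03))
e=(b[2]+b[3]-b[0]-b[1])/2; w=(b[1]+b[2]-b[0]-b[3])/2; print('L,W',np.linalg.norm(e),np.linalg.norm(w),np.degrees(np.arctan2(e[1],e[0])),np.degrees(np.arctan2(w[1],w[0])))
B=rep('board',atz(c,f1([(62,45),(665,75),(652,372),(40,342)]),.018))
ex=(B[0]+B[1]-B[2]-B[3])/2; ey=(B[0]+B[3]-B[1]-B[2])/2
print(np.linalg.norm(ex),np.linalg.norm(ey),np.degrees(np.arctan2(ex[1],ex[0])),np.degrees(np.arctan2(-ey[0],ey[1])))
a=np.arctan2(-ey[0],ey[1]); X=np.array([np.cos(a),np.sin(a)]);Y=np.array([-np.sin(a),np.cos(a)])
m=B.mean(0)[:2]
l=rep('line',atz(c,f1([(397,70),(382,350)]),.018)); print('line ang',np.degrees(np.arctan2(*(l[0]-l[1])[1::-1])))
r=rep('roller',atz(c,f1([(540,88),(518,298)]),.036)); print('rol ang',np.degrees(np.arctan2(*(r[0]-r[1])[1::-1])), np.linalg.norm(r[0]-r[1]))
q=rep('cheeks',atz(c,f1([(132,110),(228,110),(180,85)]),.026))
for n,p in(('line',l),('roller',r),('cheek',q)):
    print(n,'in board mid frame',np.round(np.c_[(p[:,:2]-m)@X,(p[:,:2]-m)@Y]*1000,1).tolist())
```

```text
block [[514.1, -316.7, 30.0], [536.9, -360.0, 30.0], [432.8, -415.1, 30.0], [410.5, -370.6, 30.0]] mean [ 473.6 -365.6   30. ]
L,W 0.11726759888787876 0.049341749382323934 -152.31714706168344 -62.802053936039954
board [[666.5, 115.5, 18.0], [640.1, -221.5, 18.0], [473.9, -207.7, 18.0], [499.6, 129.2, 18.0]] mean [570.1 -46.1  18. ]
0.16710093183260125 0.3379537597117584 -4.71254172209864 -4.423963502376866
line [[647.0, -71.8, 18.0], [490.1, -59.5, 18.0]] mean [568.6 -65.6  18. ]
line ang -4.5122630282048855
roller [[631.0, -150.4, 36.0], [514.9, -134.5, 36.0]] mean [ 572.9 -142.5   36. ]
rol ang -7.795599076268784 0.11721730273042733
cheeks [[626.8, 75.8, 26.0], [625.3, 22.5, 26.0], [640.2, 48.9, 26.0]] mean [630.8  49.1  26. ]
line in board mid frame [[78.7, -19.7], [-78.7, -19.5]]
roller in board mid frame [[68.8, -99.3], [-48.2, -92.4]]
cheek in board mid frame [[47.2, 126.0], [49.8, 72.7], [62.6, 100.2]]
```

Run:
```python
from h import *
s=sense(); R=np.array(s['tcp_rot']); print(s['time'],s['ee_pos'],np.round(R,3).tolist(),s['opening'],s['contact_force'])
t=np.degrees(np.arctan2(R[1,1],R[0,1])); print('tool y ang',t,'x ang',np.degrees(np.arctan2(R[1,0],R[0,0])))
for w in(-62.5,117.5): print(w,np.radians((w-t+180)%360-180))
print('shift',1000*(np.array([.4736,-.3656,.1])-s['ee_pos']))
```

```text
0.1 [ 0.21747612 -0.58515126  0.23015851] [[0.937, 0.348, -0.001], [0.348, -0.937, 0.002], [0.0, -0.002, -1.0]] 0.08548082553501753 [ 0.10194589  0.34248659 -0.15916976]
tool y ang -69.61287503950894 x ang 20.387109772162457
-62.5 0.12414308872235268
117.5 -3.0174495648674404
shift [ 256.12388328  219.55126207 -130.15850929]
```

Call:
carry_out(moves=[[1, [256, 220, -111], 0.124], [1, [256, 220, -111], 0.124], [1, [256, 220, -111], 0.124], [1, [256, 220, -111], 0.124], [1, [256, 220, -111], 0.124], [1, [256, 220, -111], 0.124], [1, [256, 220, -111], 0.124], [1, [256, 220, -111], 0.124], [1, [256, 220, -111], 0.124], [1, [256, 220, -111], 0.124]])

```text
time: 0.93
ee_pos: [0.4753, -0.3611, 0.1176]
tcp_rot: [[0.885, 0.466, -0.002], [0.466, -0.885, 0.004], [-0.0, -0.005, -1.0]]
contact_force: [-0.0, 0.2, -0.3]
opening: 0.0854
grasp_force: 0.0
```

Run:
```python
from h import *
s=sense(); print(s['time'],s['ee_pos'],s['contact_force'])
c,im,d=snap('wrist'); cv2.imwrite('pics/w1.png',im); print(c['position'],np.round(c['rotation'],2).tolist())
```

```text
0.9333 [ 0.47530863 -0.36113612  0.1175585 ] [-0.02291253  0.21424305 -0.26167875]
[ 0.5463718  -0.32384842  0.26098886] [[0.47, -0.84, -0.28], [-0.88, -0.44, -0.14], [-0.0, 0.31, -0.95]]
```

View pics/w1.png

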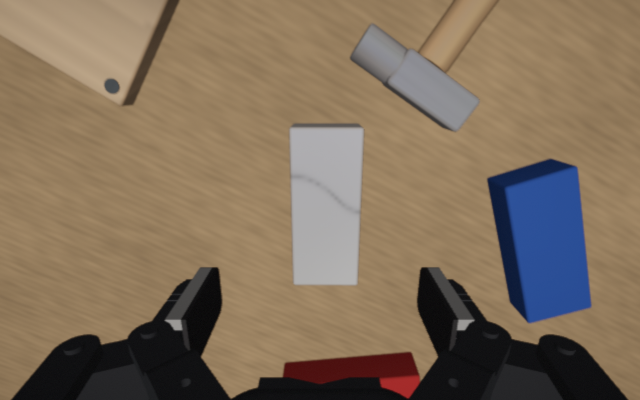

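Run:
```python
from h import *
c,im,d=load('wrist'); s=sense(); print(s['ee_pos'],np.max(np.abs(s['qd'])))
b=atz(c,[(290,127),(363,127),(358,285),(294,285)],.03); print(np.round(b*1000,1).tolist(),b.mean(0)*1000)
e=(b[0]+b[1]-b[2]-b[3])/2; w=(b[1]+b[2]-b[0]-b[3])/2
print(np.linalg.norm(e),np.linalg.norm(w),np.degrees(np.arctan2(e[1],e[0])),np.degrees(np.arctan2(w[1],w[0])))
g=atz(c,[(111,85)],.018);print('screw',g)
```

```text
[ 0.47420632 -0.36320375  0.11851065] 3.0289394211812684
[[515.2, -317.3, 30.0], [537.7, -360.1, 30.0], [432.2, -416.7, 30.0], [409.1, -373.1, 30.0]] [ 473.5566737  -366.78096154   30.        ]
0.11977448909005928 0.048830802807082206 27.9630472589349 -62.14746792345475
screw [[ 0.48234466 -0.19825302  0.018     ]]
```

Call:
carry_out(moves=[[1, [0, -1, -40], 0.006], [1, [0, -1, -80], 0.006], [1, [0, -1, -105], 0.006], [1, [0, -1, -119], 0.006], [1, [0, -1, -119], 0.006], [0, [0, -1, -119], 0.006], [0, [0, -1, -119], 0.006], [0, [0, -1, -119], 0.006], [0, [0, -1, -119], 0.006], [0, [0, -1, -119], 0.006]])

```text
time: 1.82
ee_pos: [0.475, -0.3682, 0.004]
tcp_rot: [[0.884, 0.467, 0.003], [0.467, -0.884, -0.002], [0.001, 0.003, -1.0]]
contact_force: [-1.6, 0.6, 5.5]
opening: 0.0486
grasp_force: 66.5
```

Call:
carry_out(moves=[[0, [0, 0, 0], 0], [0, [0, 0, 0], 0], [0, [0, 0, 0], 0], [0, [0, 0, 0], 0]])

```text
time: 2.15
ee_pos: [0.475, -0.3682, 0.004]
tcp_rot: [[0.884, 0.467, 0.003], [0.467, -0.884, -0.002], [0.001, 0.003, -1.0]]
contact_force: [-1.2, 0.2, 6.0]
opening: 0.0488
grasp_force: 66.5
```

Call:
carry_out(moves=[[0, [0, 0, 30], 0], [0, [0, 0, 60], 0], [0, [-38, 271, 60], -0.565], [0, [-38, 271, 60], -0.565], [0, [-38, 271, 60], -0.565], [0, [-38, 271, 60], -0.565], [0, [-38, 271, 60], -0.565], [0, [-38, 271, 60], -0.565], [0, [-38, 271, 60], -0.565], [0, [-38, 271, 60], -0.565]])

```text
time: 2.98
ee_pos: [0.4322, -0.0909, 0.0606]
tcp_rot: [[0.997, -0.075, -0.004], [-0.075, -0.997, 0.003], [-0.005, -0.003, -1.0]]
contact_force: [-0.7, -0.3, -4.7]
opening: 0.0488
grasp_force: 65.4
```

Call:
carry_out(moves=[[0, [0, 0, -10], 0], [0, [0, 0, -20], 0], [0, [0, 0, -30], 0], [0, [0, 0, -33], 0], [0, [0, 0, -33], 0], [0, [0, 0, -33], 0]])

```text
time: 3.48
ee_pos: [0.4353, -0.0965, 0.0275]
tcp_rot: [[0.997, -0.081, -0.001], [-0.081, -0.997, 0.0], [-0.001, -0.0, -1.0]]
contact_force: [0.0, -0.1, -4.5]
opening: 0.0488
grasp_force: 65.2
```

Run:
```python
from h import *
s=sense(); print(s['ee_pos'],s['contact_force'],s['wrist_torque'])
c,im,d=snap('wrist'); cv2.imwrite('pics/w2.png',im)
```

```text
[ 0.43529119 -0.09649352  0.02749957] [ 0.0079383  -0.06843519 -4.54933562] [-0.00840154  0.01831785 -0.03129785]
```

View pics/w2.png

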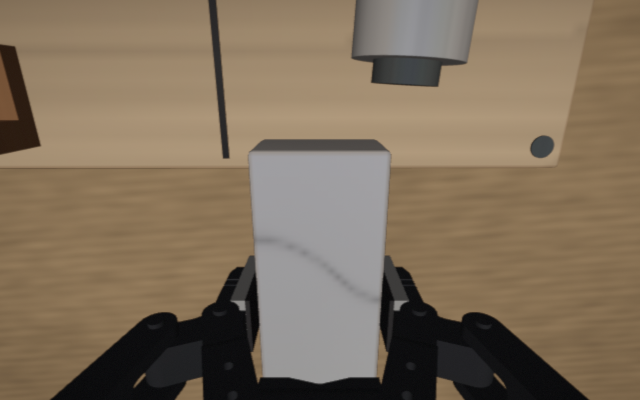

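Run:
```python
from h import *
c,im,d=load('wrist')
print('end top',atz(c,[(250,152),(390,152)],.0535)*1000)
print('end bot',atz(c,[(262,140),(380,140)],.0235)*1000)
p=atz(c,[(100,168),(480,167)],.018)*1000; print('edge',p, np.degrees(np.arctan2((p[0]-p[1])[0],(p[0]-p[1])[1])))
print('line',atz(c,[(211,0),(226,157)],.018)*1000)
```

```text
end top [[ 496.18115417  -77.53254854   53.5       ]
 [ 492.30397595 -125.51458291   53.5       ]]
end bot [[ 495.99753464  -76.87043412   23.5       ]
 [ 491.9377511  -127.09786192   23.5       ]]
edge [[ 488.63729674   -0.78570814   18.        ]
 [ 475.19894052 -172.94041887   18.        ]] 4.463444013526679
line [[551.14710741 -63.2118989   18.        ]
 [489.03041004 -58.73167508  18.        ]]
```

Call:
carry_out(moves=[[0, [0, 0, -4], 0], [0, [0, 0, -6], 0], [0, [0, 0, -8], 0], [0, [0, 0, -10], 0], [0, [0, 0, -10], 0], [0, [0, 0, -10], 0]])

```text
time: 4.03
ee_pos: [0.4351, -0.0961, 0.0195]
tcp_rot: [[0.997, -0.079, -0.002], [-0.079, -0.997, -0.0], [-0.002, 0.0, -1.0]]
contact_force: [-7.3, -0.7, 9.7]
opening: 0.049
grasp_force: 67.8
```

Call:
carry_out(moves=[[0, [0, 0, -2], 0], [0, [0, 0, -4], 0], [0, [0, 0, -6], 0], [0, [0, 0, -6], 0], [0, [0, 0, -6], 0], [0, [0, 0, -6], 0]])

```text
time: 4.53
ee_pos: [0.4331, -0.0958, 0.0131]
tcp_rot: [[0.997, -0.078, -0.006], [-0.078, -0.997, 0.0], [-0.006, 0.0, -1.0]]
contact_force: [-10.0, -1.8, 12.1]
opening: 0.0492
grasp_force: 69.7
```

Call:
carry_out(moves=[[0, [0, 0, 10], 0], [0, [0, 0, 25], 0], [0, [0, 0, 50], 0], [0, [0, 0, 60], 0], [0, [0, 0, 60], 0], [0, [0, 0, 60], 0]])

```text
time: 5.03
ee_pos: [0.4366, -0.0961, 0.0729]
tcp_rot: [[0.997, -0.079, 0.002], [-0.079, -0.997, -0.001], [0.003, 0.001, -1.0]]
contact_force: [-0.7, 0.3, -4.5]
opening: 0.0488
grasp_force: 67.6
```

Run:
```python
from h import *
s=sense(); print(s['ee_pos'],s['contact_force'],s['wrist_torque'])
c,im,d=snap('wrist'); cv2.imwrite('pics/w3.png',im)
c2,i2,d2=snap('scene')
P=xyz(c,d)
for u in (280,320,350): print([(np.round(P[v,u,0]*1000,1).item(),np.round(P[v,u,2]*1000,1).item()) for v in range(120,381,20)])
```

```text
[ 0.43657665 -0.09608785  0.07286909] [-0.68263804  0.26789462 -4.5123269 ] [-0.02461708  0.01389297  0.00702381]
[(501.1, 18.3), (499.1, 87.6), (495.6, 108.7), (489.2, 109.2), (482.2, 108.5), (474.4, 106.4), (466.6, 105.7), (458.2, 104.5), (448.4, 101.9), (438.9, 100.8), (428.0, 98.6), (416.8, 97.0), (404.0, 94.4), (445.5, 146.5)]
[(499.4, 19.2), (497.9, 87.8), (494.5, 108.5), (487.8, 107.7), (481.2, 108.6), (473.8, 107.6), (465.4, 105.5), (456.5, 103.6), (447.9, 103.1), (437.3, 100.3), (425.8, 97.5), (415.5, 97.0), (403.3, 95.2), (390.0, 92.9)]
[(498.0, 18.6), (496.9, 86.9), (493.4, 106.6), (487.3, 108.8), (480.2, 108.0), (472.8, 107.1), (464.8, 106.0), (455.2, 102.8), (446.4, 102.0), (436.3, 100.2), (426.1, 99.1), (414.2, 96.7), (402.8, 95.7), (443.8, 146.3)]
```

View pics/w3.png

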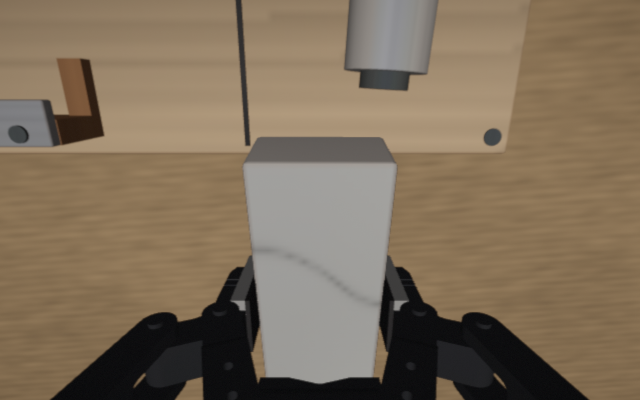

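Call:
carry_out(moves=[[0, [0, 0, 38], 0], [0, [50, 40, 38], 0], [0, [162, 148, 38], 0], [0, [162, 148, 38], 0], [0, [162, 148, 38], 0], [0, [162, 148, 38], 0], [0, [162, 148, 38], 0], [0, [162, 148, 38], 0], [0, [162, 148, 38], 0], [0, [162, 148, 38], 0]])

```text
time: 5.97
ee_pos: [0.5952, 0.0515, 0.1081]
tcp_rot: [[0.997, -0.079, -0.005], [-0.079, -0.997, -0.001], [-0.005, 0.001, -1.0]]
contact_force: [-0.6, 0.1, -4.5]
opening: 0.0491
grasp_force: 67.4
```

Run:
```python
from h import *
s=sense(); print(s['time'],s['ee_pos'],np.degrees(np.arctan2(s['tcp_rot'][1][0],s['tcp_rot'][0][0])))
c,im,d=snap('wrist'); c2,i2,d2=snap('top')
a=im; b=cv2.resize(cv2.convertScaleAbs(i2[150:235,235:330],alpha=1.6),(640,572),interpolation=cv2.INTER_CUBIC)
cv2.imwrite('pics/w4.png',a); cv2.imwrite('pics/t4.png',b)
```

```text
5.9667 [0.59521468 0.05152619 0.10811746] -4.5388612849863765
```

View pics/w4.png

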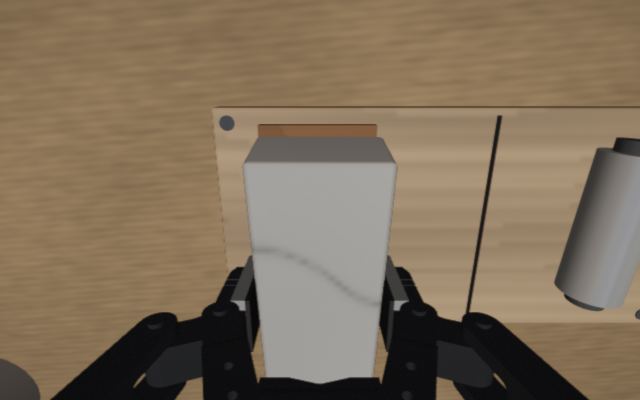

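Run:
```python
from h import *
c,im,d=load('wrist'); s=sense(); print(s['ee_pos'])
a=np.radians(-4.5); X=np.array([np.cos(a),np.sin(a)]);Y=np.array([-np.sin(a),np.cos(a)]); p0=np.array([577.9,53.6])
def f(n,px,z):
    w=atz(c,px,z)[:,:2]*1000; print(n,np.round(w,1).tolist(),'pocket:',np.round(np.c_[(w-p0)@X,(w-p0)@Y],1).tolist())
f('wall outer',[(258,124),(377,124)],.026)
f('board edge',[(213,107),(600,106)],.018)
f('line',[(500,116),(468,312)],.018)
zc=.1081
f('block top end',[(245,163),(395,163)],zc+.0275+.0095-.0005)
f('block bot end',[(260,138),(383,138)],zc-.003+.0095)
f('tcp',[],0) if 0 else print('tcp pocket',[(np.array(s['ee_pos'][:2])*1000-p0)@X,(np.array(s['ee_pos'][:2])*1000-p0)@Y])
```

```text
[0.59573461 0.05106535 0.10901644]
wall outer [[655.8, 86.2], [649.7, 9.9]] pocket: [[75.1, 38.6], [75.0, -38.0]]
board edge [[668.3, 115.6], [648.8, -137.4]] pocket: [[85.2, 68.9], [85.6, -184.9]]
line [[647.5, -72.7], [494.5, -60.6]] pocket: [[79.3, -120.4], [-74.2, -120.4]]
block top end [[654.6, 70.4], [650.9, 23.2]] pocket: [[75.2, 22.8], [75.2, -24.6]]
block bot end [[658.2, 70.0], [654.3, 21.6]] pocket: [[78.8, 22.7], [78.7, -25.9]]
tcp pocket [np.float64(17.97850004098143), np.float64(-1.1275464707091132)]
```

Call:
carry_out(moves=[[0, [0, 1.4, 0], 0], [0, [0, 1.4, -15], 0], [0, [0, 1.4, -30], 0], [0, [0, 1.4, -50], 0], [0, [0, 1.4, -65], 0], [0, [0, 1.4, -65], 0], [0, [0, 1.4, -65], 0], [0, [0, 1.4, -65], 0], [0, [0, 1.4, -65], 0]])

```text
time: 6.82
ee_pos: [0.5992, 0.0533, 0.047]
tcp_rot: [[0.997, -0.08, 0.003], [-0.08, -0.997, 0.0], [0.003, -0.0, -1.0]]
contact_force: [-0.1, -0.1, -4.6]
opening: 0.0489
grasp_force: 67.2
```

```bash
cat > st.py <<'E'
from h import *
s=sense(); a=np.radians(-4.5); X=np.array([np.cos(a),np.sin(a)]);Y=np.array([-np.sin(a),np.cos(a)]); p0=np.array([578.3,53.8])
e=np.array(s['ee_pos'])*1000; print(s['time'],'tcp',e,'pocket',(e[:2]-p0)@X,(e[:2]-p0)@Y,'F',s['contact_force'],'T',s['wrist_torque'],'yaw',np.degrees(np.arctan2(s['tcp_rot'][1][0],s['tcp_rot'][0][0])))
E
python3 st.py
```

```text
6.8167 tcp [599.17280311  53.31482455  46.98466367] pocket 20.846525646653802 1.1539814361525222 F [-0.0705565  -0.07426068 -4.6386282 ] T [ 0.0231911   0.01287564 -0.04225211] yaw -4.561994809505801
```

Call:
carry_out(moves=[[0, [0, -1.1, 0], 0], [0, [0, -1.1, 0], 0], [0, [0, -1.1, -5], 0], [0, [0, -1.1, -9], 0], [0, [0, -1.1, -12], 0], [0, [0, -1.1, -12], 0], [0, [0, -1.1, -12], 0]])

```text
time: 7.4
ee_pos: [0.5971, 0.0525, 0.0326]
tcp_rot: [[0.997, -0.079, -0.001], [-0.079, -0.997, -0.0], [-0.001, 0.0, -1.0]]
contact_force: [0.4, -0.6, -5.2]
opening: 0.0491
grasp_force: 67.4
```

```bash
python3 st.py
```

```text
7.4 tcp [597.07409507  52.46255066  32.5637199 ] pocket 18.821155869578124 0.13967209382605852 F [ 0.39241527 -0.58228109 -5.21845431] T [ 0.00217707 -0.0388212  -0.0384724 ] yaw -4.5333339950728195
```

Call:
carry_out(moves=[[0, [0, 0, -1], 0], [0, [0, 0, -1], 0], [0, [0, 0, -1], 0]])

```text
time: 7.65
ee_pos: [0.5978, 0.0524, 0.0323]
tcp_rot: [[0.997, -0.079, 0.0], [-0.079, -0.997, -0.0], [0.0, 0.0, -1.0]]
contact_force: [0.2, 0.5, -4.9]
opening: 0.0487
grasp_force: 67.4
```

Call:
carry_out(moves=[[0, [0, 0, -1], 0], [0, [0, 0, -1], 0], [0, [0, 0, -1], 0]])

```text
time: 7.9
ee_pos: [0.5976, 0.0524, 0.0313]
tcp_rot: [[0.997, -0.079, -0.0], [-0.079, -0.997, -0.0], [-0.0, 0.0, -1.0]]
contact_force: [0.9, 0.2, -4.6]
opening: 0.0487
grasp_force: 67.4
```

Call:
carry_out(moves=[[0, [0, 0, -1], 0], [0, [0, 0, -1], 0], [0, [0, 0, -1], 0]])

```text
time: 8.15
ee_pos: [0.5979, 0.0524, 0.0305]
tcp_rot: [[0.997, -0.079, 0.0], [-0.079, -0.997, 0.0], [0.0, -0.0, -1.0]]
contact_force: [1.1, -0.1, -3.5]
opening: 0.0486
grasp_force: 67.7
```

Call:
carry_out(moves=[[0, [0, 0, -1], 0], [0, [0, 0, -1], 0], [0, [0, 0, -1], 0]])

```text
time: 8.4
ee_pos: [0.5981, 0.0524, 0.0302]
tcp_rot: [[0.997, -0.079, 0.001], [-0.079, -0.997, 0.0], [0.001, -0.0, -1.0]]
contact_force: [-0.6, -0.2, 3.2]
opening: 0.0488
grasp_force: 68.3
```

Call:
carry_out(moves=[[0, [0, 0, 2], 0], [0, [0, 0, 2], 0], [0, [-4, 0.3, 2], 0], [0, [-8, 0.6, 2], 0], [0, [-12, 0.9, 2], 0], [0, [-15, 1.2, 2], 0], [0, [-17, 1.3, 2], 0], [0, [-17, 1.3, 2], 0], [0, [-17, 1.3, 2], 0]])

```text
time: 9.15
ee_pos: [0.5805, 0.0537, 0.0312]
tcp_rot: [[0.997, -0.079, 0.0], [-0.079, -0.997, -0.0], [0.0, 0.0, -1.0]]
contact_force: [-0.2, -0.0, -4.7]
opening: 0.0489
grasp_force: 67.6
```

```bash
python3 st.py
```

```text
9.15 tcp [580.53556689  53.7387531   31.24039979] pocket 2.233480763818853 0.11434246253545986 F [-0.19530747 -0.02234097 -4.72235775] T [ 0.0069966  -0.00811828 -0.00183744] yaw -4.533211900513105
```

Free of contact; on towards the end wall.

Call:
carry_out(moves=[[0, [-1, 0.1, 0], 0], [0, [-1, 0.1, 0], 0], [0, [-2, 0.2, 0], 0], [0, [-2, 0.2, 0], 0], [0, [-2, 0.2, 0], 0]])

```text
time: 9.57
ee_pos: [0.5787, 0.0539, 0.0313]
tcp_rot: [[0.997, -0.079, -0.0], [-0.079, -0.997, -0.0], [-0.0, 0.0, -1.0]]
contact_force: [0.1, 0.3, -4.4]
opening: 0.0486
grasp_force: 67.6
```

Call:
carry_out(moves=[[0, [-1, 0.1, 0], 0], [0, [-1, 0.1, 0], 0], [0, [-1, 0.1, 0], 0]])

```text
time: 9.82
ee_pos: [0.5776, 0.054, 0.0312]
tcp_rot: [[0.997, -0.079, -0.0], [-0.079, -0.997, 0.0], [-0.0, -0.0, -1.0]]
contact_force: [-0.0, -0.1, -4.7]
opening: 0.0487
grasp_force: 67.6
```

Call:
carry_out(moves=[[0, [-1, 0.1, 0], 0], [0, [-1, 0.1, 0], 0], [0, [-1, 0.1, 0], 0]])

```text
time: 10.07
ee_pos: [0.5766, 0.0541, 0.0312]
tcp_rot: [[0.997, -0.079, -0.0], [-0.079, -0.997, -0.0], [-0.0, 0.0, -1.0]]
contact_force: [0.3, -0.9, -4.4]
opening: 0.0488
grasp_force: 67.6
```

Call:
carry_out(moves=[[0, [-1, 0.1, 0], 0], [0, [-1, 0.1, 0], 0], [0, [-1, 0.1, 0], 0]])

```text
time: 10.32
ee_pos: [0.576, 0.0542, 0.0314]
tcp_rot: [[0.997, -0.079, 0.001], [-0.079, -0.997, -0.0], [0.001, -0.0, -1.0]]
contact_force: [0.9, -0.5, -4.0]
opening: 0.0488
grasp_force: 67.6
```

Call:
carry_out(moves=[[0, [-1, 0.1, 0], 0], [0, [-1, 0.1, 0], 0], [0, [-1, 0.1, 0], 0]])

```text
time: 10.57
ee_pos: [0.576, 0.0542, 0.0316]
tcp_rot: [[0.997, -0.079, 0.003], [-0.079, -0.997, -0.0], [0.003, -0.0, -1.0]]
contact_force: [3.7, -0.7, -6.4]
opening: 0.0487
grasp_force: 67.4
```

Call:
carry_out(moves=[[0, [1, -0.1, 0], 0], [0, [1, -0.1, -2], 0], [0, [1, -0.1, -4], 0], [0, [1, -0.1, -6], 0], [0, [1, -0.1, -6], 0], [0, [1, -0.1, -6], 0]])

```text
time: 11.07
ee_pos: [0.5777, 0.0541, 0.0276]
tcp_rot: [[0.997, -0.079, 0.003], [-0.079, -0.997, -0.0], [0.003, -0.0, -1.0]]
contact_force: [2.1, -0.7, 4.9]
opening: 0.0488
grasp_force: 69.0
```

```bash
python3 st.py
python3 - <<'E'
from h import *
c,im,d=snap('wrist'); cv2.imwrite('pics/w5.png',im); P=xyz(c,d)
for u in (280,320,350): print([(np.round(P[v,u,0]*1000,1).item(),np.round(P[v,u,2]*1000,1).item()) for v in range(120,381,20)])
E
```

```text
11.0667 tcp [577.69246368  54.13163199  27.64096591] pocket -0.6316830377402899 0.28294293064667686 F [ 2.09209705 -0.69861824  4.85878754] T [-0.10821726  0.30274237  0.04906433] yaw -4.534885758974833
[(646.3, 26.6), (639.6, 38.1), (636.3, 61.5), (629.9, 62.6), (622.6, 61.0), (615.7, 61.8), (607.1, 59.1), (598.9, 58.5), (589.6, 56.9), (579.7, 55.1), (570.3, 55.1), (558.7, 52.7), (547.3, 51.5), (586.5, 101.3)]
[(645.0, 26.3), (638.4, 38.1), (635.2, 61.1), (628.5, 61.2), (621.4, 60.4), (613.9, 60.0), (605.9, 59.1), (597.2, 57.5), (588.4, 56.9), (578.5, 55.3), (568.6, 54.4), (557.7, 53.1), (545.1, 50.6), (532.8, 49.4)]
[(644.0, 26.3), (637.7, 39.5), (634.4, 60.9), (628.0, 62.1), (620.4, 60.1), (613.2, 60.3), (604.5, 57.8), (596.0, 57.0), (587.7, 57.3), (577.6, 55.3), (567.7, 54.5), (556.8, 53.2), (545.5, 52.2), (585.9, 102.1)]
```

Call:
carry_out(moves=[[0, [0, 0, -2], 0], [0, [0, 0, -3], 0], [0, [0, 0, -4], 0], [0, [0, 0, -5], 0], [0, [0, 0, -5], 0], [0, [0, 0, -5], 0]])

```text
time: 11.62
ee_pos: [0.5797, 0.0541, 0.0239]
tcp_rot: [[0.997, -0.079, 0.007], [-0.079, -0.997, -0.0], [0.007, -0.0, -1.0]]
contact_force: [2.6, -0.8, 7.8]
opening: 0.049
grasp_force: 69.5
```

```bash
python3 st.py
python3 - <<'E'
from h import *
c,im,d=snap('wrist'); P=xyz(c,d)
for u in (280,320,350): print([(np.round(P[v,u,0]*1000,1).item(),np.round(P[v,u,2]*1000,1).item()) for v in range(120,381,20)])
E
```

```text
11.6167 tcp [579.71518163  54.05452139  23.89585982] pocket 1.3908495842626816 0.3647706561366952 F [ 2.62856311 -0.79673108  7.82939039] T [-0.18424447  0.22620289 -0.03543267] yaw -4.542952623449338
[(648.6, 26.5), (640.9, 28.6), (637.6, 54.9), (630.7, 54.3), (623.6, 54.4), (615.7, 53.2), (607.9, 52.9), (599.6, 52.6), (591.0, 52.2), (581.1, 50.6), (571.9, 50.8), (562.4, 51.0), (658.5, 167.9), (588.9, 98.2)]
[(647.4, 27.7), (639.4, 27.5), (636.5, 54.3), (629.4, 53.4), (622.4, 54.0), (614.6, 53.2), (606.9, 53.3), (598.1, 52.0), (589.6, 51.9), (580.5, 51.6), (570.5, 50.6), (561.0, 50.9), (550.2, 50.2), (538.5, 49.2)]
[(646.3, 26.4), (638.7, 28.6), (635.6, 54.2), (628.7, 54.1), (621.4, 53.7), (613.6, 52.8), (605.7, 52.6), (597.5, 52.5), (589.1, 52.6), (579.6, 51.7), (569.8, 51.0), (559.8, 50.7), (548.4, 49.3), (587.4, 98.1)]
```

Call:
carry_out(moves=[[0, [-1, 0.1, -1], 0], [0, [-1, 0.1, -2], 0], [0, [-1, 0.1, -3], 0], [0, [-1, 0.1, -3], 0], [0, [-1, 0.1, -3], 0]])

```text
time: 12.08
ee_pos: [0.5807, 0.054, 0.0218]
tcp_rot: [[0.997, -0.079, 0.011], [-0.079, -0.997, -0.0], [0.011, -0.0, -1.0]]
contact_force: [5.1, -1.8, 9.6]
opening: 0.0487
grasp_force: 69.8
```

Call:
carry_out(moves=[[0.62, [0, 0, 2], 0], [0.7, [0, 0, 3], 0], [0.7, [0, 0, 3], 0], [0.7, [0, 0, 3], 0], [0.7, [0, 0, 3], 0], [0.7, [0, 0, 3], 0]])

```text
time: 12.58
ee_pos: [0.5739, 0.0544, 0.0197]
tcp_rot: [[0.997, -0.079, -0.002], [-0.079, -0.997, 0.0], [-0.002, 0.0, -1.0]]
contact_force: [0.5, -0.5, 0.7]
opening: 0.06
grasp_force: 0.0
```

```bash
python3 st.py
python3 - <<'E'
from h import *
print(sense()['opening'])
c,im,d=snap('wrist'); P=xyz(c,d)
for u in (280,320,350): print([(np.round(P[v,u,0]*1000,1).item(),np.round(P[v,u,2]*1000,1).item()) for v in range(120,381,20)])
cv2.imwrite('pics/w6.png',im)
E
```

```text
12.5833 tcp [573.86283304  54.39563973  19.69413528] pocket -4.47022200694228 0.24566746077172022 F [ 0.4809088  -0.45403562  0.6585067 ] T [-0.01212457  0.02452676 -0.00137128] yaw -4.536433605860559
0.059971350509964765
[(643.1, 26.7), (638.5, 49.1), (631.8, 48.8), (624.9, 49.0), (617.9, 49.4), (610.4, 49.3), (602.2, 48.4), (594.2, 48.6), (585.9, 48.9), (576.7, 48.2), (567.4, 48.1), (558.1, 48.6), (548.8, 49.3), (583.3, 93.5)]
[(641.9, 27.3), (637.3, 48.2), (630.6, 48.5), (623.5, 47.7), (616.4, 48.4), (609.4, 49.8), (600.9, 48.0), (593.4, 49.2), (584.8, 48.9), (576.0, 49.0), (566.3, 48.4), (556.7, 48.4), (546.6, 48.4), (536.0, 48.4)]
[(641.0, 26.8), (636.5, 47.8), (629.8, 48.2), (623.0, 49.2), (615.8, 49.2), (608.1, 48.5), (600.6, 49.2), (591.7, 47.7), (583.9, 49.0), (575.2, 49.2), (566.1, 49.4), (556.4, 49.2), (545.9, 48.7), (582.3, 94.0)]
```

Call:
carry_out(moves=[[0.7, [0, 0, 15], 0], [0.7, [0, 0, 40], 0], [1, [0, 0, 80], 0], [1, [-2, -60, 110], 0], [1, [-2, -197, 110], 0], [1, [-2, -197, 110], 0], [1, [-2, -197, 110], 0], [1, [-2, -197, 110], 0], [1, [-2, -197, 110], 0], [1, [-2, -197, 110], 0]])

```text
time: 13.47
ee_pos: [0.5725, -0.1447, 0.1303]
tcp_rot: [[0.997, -0.083, 0.0], [-0.083, -0.997, 0.0], [0.0, -0.0, -1.0]]
contact_force: [-0.4, 0.4, 0.4]
opening: 0.0855
grasp_force: 0.0
```

```bash
python3 st.py
python3 - <<'E'
from h import *
c,im,d=snap('wrist'); cv2.imwrite('pics/w7.png',im)
P=xyz(c,d); m=(P[...,2]>.048)&(P[...,2]<.066)&(d>0)&(P[...,1]<-.08)&(P[...,1]>-.21)&(P[...,0]>.5)&(P[...,0]<.65)
q=P[m]*1000; print(len(q),q.min(0),q.max(0),q.mean(0))
w=q[:,:2]-q[:,:2].mean(0); u,s,v=np.linalg.svd(w,full_matrices=False); print(v[0],np.degrees(np.arctan2(v[0,1],v[0,0])),np.percentile(w@v[0],[1,99]))
ct,it,dt=snap('top')
E
```

```text
13.4667 tcp [ 572.53071347 -144.7070627   130.32757312] pocket 9.823182889855955 -198.34778468207145 F [-0.36879466  0.42422409  0.40230617] T [0.06639363 0.00346117 0.02208497] yaw -4.770152197254444
7418 [ 513.00991863 -166.03392907   48.00117086] [ 629.76391816 -117.43199643   60.57349413] [ 576.69347627 -142.54977364   55.44778974]
[-0.99030822  0.13888711] 172.01654682534476 [-50.82211807  55.2860589 ]
```

View pics/w7.png

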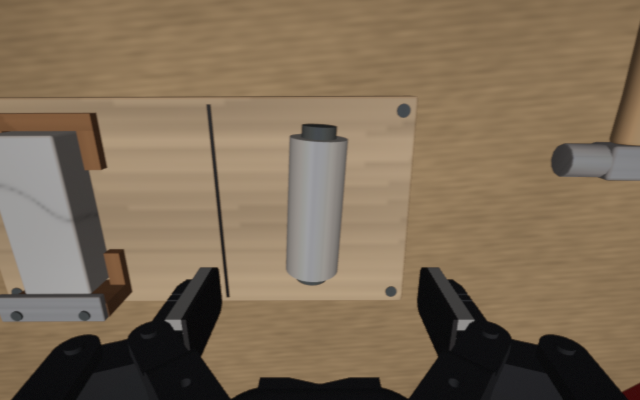

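Call:
carry_out(moves=[[1, [0, 0, -40], 0], [1, [0, 0, -75], 0], [1, [0, 0, -95], 0], [1, [0, 0, -106], 0], [1, [0, 0, -106], 0], [0.6, [0, 0, -106], 0], [0.6, [0, 0, -106], 0], [0.6, [0, 0, -106], 0], [0.6, [0, 0, -106], 0]])

```text
time: 14.32
ee_pos: [0.5743, -0.143, 0.0262]
tcp_rot: [[0.997, -0.079, 0.003], [-0.079, -0.997, -0.001], [0.003, 0.001, -1.0]]
contact_force: [-1.0, 0.7, -0.1]
opening: 0.0514
grasp_force: 0.0
```

```bash
cat > rl.py <<'E'
from h import *
s=sense(); print(s['opening'],s['ee_pos'])
c,im,d=snap('top'); hsv=cv2.cvtColor(im,cv2.COLOR_BGR2HSV)
P=xyz(c,d); m=(d>0)&(P[...,0]>.46)&(P[...,0]<.66)&(P[...,1]<-.02)&(P[...,1]>-.21)&(hsv[...,1]<60)&(hsv[...,2]>70)
n,l,st,ce=cv2.connectedComponentsWithStats(m.astype(np.uint8)); print([(a[4].item(),np.round(b,1).tolist()) for a,b in zip(st[1:],ce[1:]) if a[4]>30])
cv2.imwrite('pics/rl.png',cv2.resize(cv2.convertScaleAbs(im[150:235,235:385],alpha=1.6),None,fx=5,fy=5,interpolation=cv2.INTER_CUBIC))
E
python3 rl.py; python3 st.py
```

```text
0.051434220240786976 [ 0.57425825 -0.1430283   0.0261524 ]
[(34, [321.9, 167.2]), (32, [367.2, 180.8])]
14.3667 tcp [ 574.02637726 -143.03566721   25.95347964] pocket 11.183099871807297 -196.5641931170786 F [-0.60946636 -0.81186883 -0.02168388] T [-0.00790877  0.02236274  0.01547076] yaw -4.537759655921743
```

Call:
carry_out(moves=[[0.54, [0, 0, 0], 0], [0.54, [0, 0, 0], 0], [0.54, [0.2, 3, 0], 0], [0.54, [0.5, 6, 0], 0], [0.54, [0.8, 10, 0], 0], [0.54, [1.1, 14, 0], 0], [0.54, [1.4, 18, 0], 0], [0.54, [1.7, 22, 0], 0], [0.54, [2.0, 26, 0], 0], [0.54, [2.3, 30, 0], 0]])

```text
time: 15.2
ee_pos: [0.575, -0.1121, 0.0242]
tcp_rot: [[0.997, -0.079, -0.0], [-0.079, -0.997, 0.0], [-0.0, -0.0, -1.0]]
contact_force: [-0.1, -0.7, 0.6]
opening: 0.0462
grasp_force: 0.2
```

```bash
python3 st.py
```

```text
15.2 tcp [ 574.96939856 -112.09956183   24.21259161] pocket 9.695995293045973 -165.64946482776503 F [-0.14608321 -0.6513042   0.62789643] T [-0.08524069 -0.01611059  0.04074565] yaw -4.527157800708722
```

Call:
carry_out(moves=[[0.54, [0.3, 4, 0], 0], [0.54, [0.6, 8, 0], 0], [0.54, [0.9, 12, 0], 0], [0.54, [1.2, 16, 0], 0], [0.54, [1.5, 20, 0], 0], [0.54, [1.9, 24, 0], 0], [0.54, [2.2, 27, 0], 0], [0.54, [2.4, 30, 0], 0], [0.54, [2.6, 33, 0], 0], [0.54, [2.8, 35, 0], 0]])

```text
time: 16.03
ee_pos: [0.5778, -0.0773, 0.0243]
tcp_rot: [[0.997, -0.079, -0.0], [-0.079, -0.997, 0.0], [-0.0, -0.0, -1.0]]
contact_force: [0.4, -1.1, -0.1]
opening: 0.0458
grasp_force: 0.0
```

Call:
carry_out(moves=[[0.54, [0.2, 2, 0], 0], [0.54, [0.3, 4, 0], 0], [0.54, [0.5, 6, 0], 0], [0.54, [0.6, 8, 0], 0], [0.54, [0.8, 9.5, 0], 0], [0.54, [0.9, 11, 0], 0], [0.54, [0.9, 11, 0], 0], [0.54, [0.9, 11, 0], 0], [0.54, [0.9, 11, 0], 0]])

```text
time: 16.78
ee_pos: [0.5786, -0.0667, 0.0242]
tcp_rot: [[0.997, -0.079, -0.0], [-0.079, -0.997, 0.0], [-0.0, -0.0, -1.0]]
contact_force: [0.6, -0.4, 0.3]
opening: 0.046
grasp_force: 0.0
```

```bash
python3 st.py
python3 - <<'E'
from h import *
c,im,d=snap('wrist'); cv2.imwrite('pics/w8.png',im)
P=xyz(c,d)
for v in range(130,280,25):
    m=(P[v,:,2]>.044)&(P[v,:,2]<.066)&(P[v,:,1]>-.12)&(P[v,:,1]<-.02); u=np.where(m)[0]; print(v,u.min() if len(u) else None,u.max() if len(u) else None, np.round(P[v,u].mean(0)*1000,1) if len(u) else '')
E
```

```text
16.7833 tcp [578.64306206 -66.6842871   24.22212344] pocket 9.79509272788529 -120.0859579150882 F [ 0.62751191 -0.36295825  0.29532801] T [ 0.00164881  0.02349465 -0.0095976 ] yaw -4.541619660569165
130 None None 
155 302 361 [636.  -75.5  48.8]
180 279 381 [628.7 -74.3  55.4]
205 278 378 [619.9 -73.1  55.5]
230 278 375 [610.7 -71.7  55.6]
255 276 372 [600.9 -70.1  55.4]
```

Call:
carry_out(moves=[[0.7, [0, 0, 0], 0], [0.9, [0, 0, 0], 0], [1, [0, 0, 0], 0], [1, [0, 0, 0], 0], [1, [0, 0, 10], 0], [1, [0, 0, 30], 0], [1, [0, 0, 60], 0], [1, [0, 0, 90], 0], [1, [0, 0, 130], 0], [1, [0, 0, 130], 0]])

```text
time: 17.67
ee_pos: [0.5849, -0.0678, 0.1638]
tcp_rot: [[0.997, -0.079, 0.016], [-0.079, -0.997, -0.003], [0.016, 0.002, -1.0]]
contact_force: [1.4, -0.4, 1.0]
opening: 0.0855
grasp_force: 0.0
```

Call:
carry_out(moves=[[1, [0, 0, 20], 0], [1, [-40, 0, 40], 0], [1, [-60, 0, 40], 0], [1, [-60, 0, 40], 0], [1, [-60, 0, 40], 0], [1, [-60, 0, 40], 0]])

```text
time: 18.17
ee_pos: [0.5194, -0.0668, 0.1949]
tcp_rot: [[0.997, -0.079, 0.002], [-0.079, -0.997, -0.0], [0.002, 0.0, -1.0]]
contact_force: [-0.5, -0.2, -0.0]
opening: 0.0854
grasp_force: 0.0
```

```bash
python3 st.py
python3 - <<'E'
from h import *
c,im,d=snap('wrist'); cv2.imwrite('pics/w9.png',im)
E
```

```text
18.1667 tcp [519.41579127 -66.79711571 194.92128036] pocket -49.24074771749918 -124.84535682141862 F [-0.48654795 -0.16161025 -0.04420779] T [-0.01599404 -0.03799169 -0.00961262] yaw -4.549812882829266
```

View pics/w9.png

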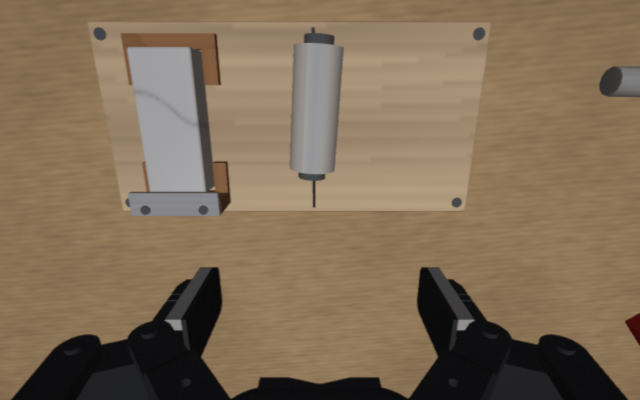

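Run:
```python
from h import *
c,im,d=load('wrist')
a=np.radians(-4.5); X=np.array([np.cos(a),np.sin(a)]);Y=np.array([-np.sin(a),np.cos(a)]); p0=np.array([578.3,53.8])
for n,px,z in(('line',[(313,28),(314,206)],.018),('roller',[(319,37),(312,177)],.038),('block top',[(128,47),(193,50),(212,190)],.048)):
    w=atz(c,px,z)[:,:2]*1000; print(n,np.round(np.c_[(w-p0)@X,(w-p0)@Y],1).tolist())
```

```text
line [[79.2, -119.7], [-79.5, -119.7]]
roller [[69.7, -124.8], [-45.0, -118.3]]
block top [[61.4, 23.5], [59.2, -26.7], [-54.2, -30.3]]
```

```bash
python3 -c "
from station import *
print(hand_in())"
```

```text
the job is handed in; nothing more can be done
None
```

The job is handed in with no verdict returned: by my measurements the block lies flat in the pocket under the lip, and the roller rests about 2 mm short of the line, 12 mm along from its middle and within 0.06 rad of parallel.

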